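# Index the sample carousel under the sensor head and bolt it

### The job

Bring the one square sample holder under the overhanging sensor head by indexing the carousel: draw the index bolt back, turn the carousel by its upright posts in either direction until the square holder's position clicks in under the head, then push the bolt fully home again so that the carousel is locked. Do not touch the holders themselves and leave the spanner, flange and jar beside the plate alone.

Things in the scene. Friction and masses are not known exactly. Their poses are not given: they have to be found in the camera images.
- coater: fixed round aluminium baseplate (410 mm diameter, 20 mm thick) carrying the mechanism; origin at its centre at bench level, on the carousel's vertical axis. Its x axis points to the sensor head; all angles are counter-clockwise from it seen from above. A low dark block (56 mm high) at angle 240 degrees, radius 148 to 193 mm, houses a sprung ball that rides on the carousel's rim
- carousel (a joint): angle of the carousel, rad, counter-clockwise from above, about 0 at the start, no end stops. Dark steel disc, 250 mm diameter, top 55 mm above the bench, six pockets (35 mm inside, walls 5 mm high) at radius 68 mm. It clicks at every multiple of 60 degrees, with a pocket under the head; a click catches within about 3 degrees and takes 5 to 8 N at the posts to leave. Between clicks it stays put
- post0 (a point): one of six identical upright steel drive posts on the carousel: 12 mm diameter, 55 to 100 mm above the bench, at radius 110 mm, every 60 degrees, midway between the pockets. They turn with the carousel and pass under the head. This point is on the axis of the post at angle 30 degrees plus the joint value, 85 mm above the bench
- bolt (a joint): travel of the index bolt in m: 0 = fully home (its tongue 11 mm deep in a rim slot, carousel locked), clear of the rim from about 0.011, end stop at 0.022. It slides radially outward along angle 120 degrees of the baseplate and stays where it is left (about 3 N friction). It goes home only with a slot in front of it
- bolt_knob (a point): on the bolt's upright black knob, 14 mm diameter, 57 to 96 mm above the bench, at angle 120 degrees, radius 165 mm when home (moves with the bolt); this point is on its axis, 85 mm above the bench. The guide around its foot is 54 mm high and 48 mm wide
- head_spot (a point): the point on the carousel's top face (55 mm above the bench) straight below the sensor head, at radius 68 mm, angle 0. The head is a fixed steel cylinder, 44 mm diameter, from 106 to 150 mm above the bench, hung from a 30 mm wide arm (top at 166 mm, brass cap to 178 mm) on a column at radius 165 mm
- square: the square copper sample holder, 31 x 31 mm, 30 mm tall with a plain top, loose in a pocket of the carousel that is two or three positions away from the head; origin at the centre of its underside
- round0: round copper sample holder, 32 mm diameter, 18 mm tall, with a dark 20 mm disc on top, loose, standing in one of the six pockets; origin at the centre of its underside
- round1: round copper sample holder, 32 mm diameter, 18 mm tall, with a dark 20 mm disc on top, loose, standing in one of the six pockets; origin at the centre of its underside
- round2: round copper sample holder, 32 mm diameter, 18 mm tall, with a dark 20 mm disc on top, loose, standing in one of the six pockets; origin at the centre of its underside
- round4: round copper sample holder, 32 mm diameter, 18 mm tall, with a dark 20 mm disc on top, loose, standing in one of the six pockets; origin at the centre of its underside
- round5: round copper sample holder, 32 mm diameter, 18 mm tall, with a dark 20 mm disc on top, loose, standing in one of the six pockets; origin at the centre of its underside
- spanner: steel spanner lying on the bench beside the plate, a bystander
- flange: steel ring flange, 70 mm diameter, 12 mm thick, lying on the bench, a bystander
- jar: amber glass jar with black cap, 60 mm diameter, 75 mm tall, on the bench, a bystander
There are look-alikes about, which are no part of the job. What is shaped like the square but black or purple is not meant.

How it is judged:
By the outcome, as a careful person would: the job done as asked, in the order asked, and still so for the second after the job is handed in, with the robot touching nothing.
It also fails if it takes over 72 s, if anything falls off the work surface, if the arm or the gripper's body presses on something with over 40 N, if the wrist force passes 120 N, or if a joint passes its speed limit or range.

### The arm

A 7-joint arm with a two-finger parallel gripper is mounted at the origin on the work surface. World frame = base frame: x ahead of the robot, y to its left, z up, the work surface at z = 0. Lengths are in mm, angles in rad, forces in N, time in s.
With the tool pointing down it reaches from about 400 to 875 mm from the base axis. Payload 6.5 kg.
Tool frame: the origin (TCP) lies between the finger pads; the fingertips stand 8 mm ahead of it and the grasp point (between the pads) lies 11 mm behind it (manip.tip_reach is the distance from the TCP to the fingertips, in mm); z points along the fingers, y is the line along which they close (so a half turn about z gives the same grasp; the last joint's range is limited). The gripper opens to 85 mm and grips with 20 to 120 N. Pads are 22 mm wide; open, the fingers measure 114 mm over their backs; the gripper's body (76 mm by 85 mm) begins 54 mm behind the grasp point. The pads swing forward as they close: fully open they stand 13 mm farther back than shut.
Start: joints at [-1.403, 0.536, -0.004, 1.538, 0.003, 1.067, -0.071], TCP at [150.585, 632.309, 239.29] pointing down, gripper open.
Joint ranges: [-2.7, 2.7], [-0.37, 2.16], [-1.27, 1.26], [0.24, 2.4], [-1.31, 4.45], [0.19, 1.91], [-2.76, 2.76]. Speed limits (rad/s): [2.39, 2.39, 3.14, 3.14, 3.14, 3.14, 3.14].

### API

Orientations are given as a unit quaternion [w, x, y, z].
In Python, from cell import manip, imaging gives the robot as it stands.
- The arm moves only by the tool drive_tool, never from a script. Its argument "deltas" is a list of rows, each an object with "travel": the shift along the tool's x, y, z in mm, a list of three; "yaw": the turn about the tool's z in degrees. In form: [{"travel": [dx, dy, dz], "yaw": yaw}, ...]. A call has 1 to 10 rows; each row shifts and turns the commanded pose from where the row before left it, along the tool's axes as they then stand; what a row does not reach is not made up. A row lasts 1/10 s, in which the tool goes at most 50 mm and 8.59 degrees, less where a joint would pass 70% of its speed; a pose out of reach is approached as far as the arm can. A call is refused whole if a number of a shift passes 50 or a number of a turn 8.59, either way. A call with a gripper value outside its range is refused whole. "fingers" is the opening, from -1 (shut) to 1 (fully open), set as the call begins (left out, the last holds). The fingers move at their own pace and stop on an object; the grip force is fixed at half the most. Time passes only in rows, so rows that do not move let the fingers close. It gives the time, the measured TCP pose, the force, the opening and the grip force at its end, in the units of the state.
- manip.get_obs(): the state, without advancing time (a new reading comes with each control period).
- imaging.camera(name): name is "scene" or "side" or "wrist"; returns (picture, depth): 420x560x3 uint8, red, green, blue; 420x560 float32, mm along the optical axis (not along the pixel's ray), 0 where there is no reading.
- imaging.calibration(name): a dict with "vfov" (degrees; the focal length in pixels is half the picture's height over the tangent of half this angle, whatever the lens; pixels are square), "cx", "cy" (the principal point, pixels), "D" ([k1, k2, p1, p2, k3] as OpenCV has them; the pictures are not rectified), "position" and "rotation" of the camera in the world. Camera axes: x right, y down, z forward; pixel columns grow to the right and rows downward; lengths in mm; the calibration is good to about 2 mm. A picture is of the moment at which its call begins: read the wrist's pose just before it. calibration takes no time and is no camera call; for the wrist camera it gives the pose at the moment of the call.
- manip.sign_off(): hands the job in; it is judged then, once.
The state is a dict: "time_s": time; "joints": joint angles; "dq": joint speeds; "joint_efforts": joint torques, N m; "tcp_pos": TCP position; "orientation": TCP orientation; "ft_force": force on the tool from outside, world axes, zero at the start; "wrist_torque": the same for the moment, N m; "finger_gap": opening from 0.0 (shut) to 1.0 (fully open); "finger_force": force on a finger pad.
Only numpy, scipy, OpenCV 4.12 (cv2) and the standard library are available. Lean on these libraries where they do the work, as an engineer would, in place of code of your own. Each camera call takes 0.05 s, during which the arm holds its last target. There are 200 camera calls.

## Working session

There is one attempt and no reset: what is moved stays moved. The work goes in short steps, Python scripts to look and compute and a tool call to move; the robot and the scene stay as the last step left them, time stands still between calls to the robot, and variables do not carry over. Pictures are saved under pics/ and viewed, at most 10 in all, crops included, and the job is handed in when it is done.

Besides the shell and the picture viewer there is one more tool, called as name(argument=value, ...) on one line, values as JSON. drive_tool: Moves the arm, as the interface text tells. Its arguments: {"type":"object","properties":{"deltas":{"type":"array"},"fingers":{"type":"number"}},"required":["deltas"]}

```bash
mkdir -p pics; cat > h.py <<'E'
import numpy as np,cv2
from cell import manip,imaging
def K(c):
    f=210/np.tan(np.radians(c['vfov'])/2); return np.array([[f,0,c['cx']],[0,f,c['cy']],[0,0,1.]])
def rot(c):
    r=np.array(c['rotation'],float)
    if r.size==9: return r.reshape(3,3)
    w,x,y,z=r
    from scipy.spatial.transform import Rotation as R
    return R.from_quat([x,y,z,w]).as_matrix()
def rays(c,uv):
    p=cv2.undistortPoints(np.array(uv,float).reshape(-1,1,2),K(c),np.array(c['D'],float)).reshape(-1,2)
    return np.c_[p,np.ones(len(p))]@rot(c).T
def plane(c,uv,z):
    d=rays(c,uv); o=np.array(c['position'],float); return o+d*((z-o[2])/d[:,2:])
def dep(c,uv,depth):
    d=rays(c,uv); o=np.array(c['position'],float)
    return np.array([o+d[i]*depth[int(round(v)),int(round(u))] for i,(u,v) in enumerate(uv)])
def proj(c,P):
    R=rot(c); t=-R.T@np.array(c['position'],float)
    return cv2.projectPoints(np.array(P,float).reshape(-1,1,3),cv2.Rodrigues(R.T)[0],t,K(c),np.array(c['D'],float))[0].reshape(-1,2)
def save(n,im): cv2.imwrite('pics/'+n,cv2.cvtColor(im,cv2.COLOR_RGB2BGR))
E
python3 - <<'E'
from h import *
ims=[]
for n in ('scene','side','wrist'):
    c=imaging.calibration(n); im,d=imaging.camera(n); np.savez(n+'0.npz',im=im,d=d); import pickle; pickle.dump(c,open(n+'0.pkl','wb'))
    save(n+'0.png',im); print(n,{k:np.round(v,3).tolist() for k,v in c.items()},(d>0).mean())
o=manip.get_obs(); print(o)
E
```

```text
scene {'vfov': 44.358, 'cx': 281.703, 'cy': 213.538, 'D': [-0.058, 0.0, 0.0, 0.0, 0.0], 'position': [1200.733, -475.679, 958.791], 'rotation': [-0.322, 0.826, 0.43, -0.171]} 0.9961224489795918
side {'vfov': 56.544, 'cx': 278.068, 'cy': 203.099, 'D': [-0.108, 0.0, 0.0, 0.0, 0.0], 'position': [174.28, 488.709, 748.264], 'rotation': [0.108, -0.292, 0.886, -0.342]} 0.9857908163265307
wrist {'vfov': 68.154, 'cx': 279.57, 'cy': 214.131, 'D': [0.005, 0.0, 0.0, 0.0, 0.0], 'position': [67.954, 652.214, 372.393], 'rotation': [0.131, 0.773, 0.612, 0.103]} 0.9959523809523809
{'time_s': 0.15, 'joints': array([-1.4031934 ,  0.53699867, -0.00441423,  1.53861936,  0.00261074,
        1.06732803, -0.07117429]), 'dq': array([ 0.00091937, -0.00359302, -0.00085454, -0.00394022, -0.00010626,
        0.00097862,  0.00088984]), 'joint_efforts': array([ 2.05380857e-03, -5.83784223e+01,  1.05008550e+00, -2.59351945e+01,
        1.25258332e-02,  6.54918040e-03, -1.40266260e-05]), 'tcp_pos': array([150.50663757, 631.84997944, 238.62081295]), 'orientation': array([-1.73154548e-05,  1.16594986e-01,  9.93179317e-01, -6.73766627e-04]), 'ft_force': array([ 0.58438159, -0.12404043, -1.18512715]), 'wrist_torque': array([ 0.02340981, -0.03424539,  0.00381371]), 'finger_force': 0.0, 'finger_gap': 0.9955419796913981}
```

View pics/scene0.png

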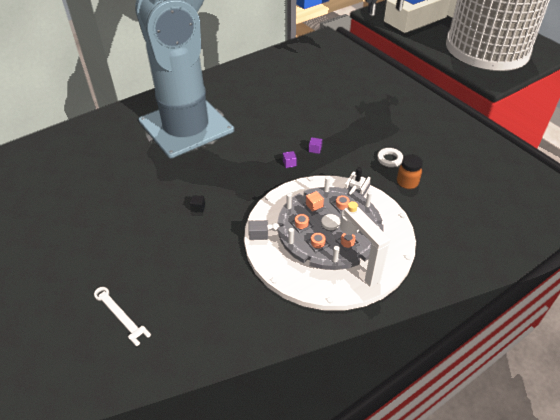

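View pics/side0.png

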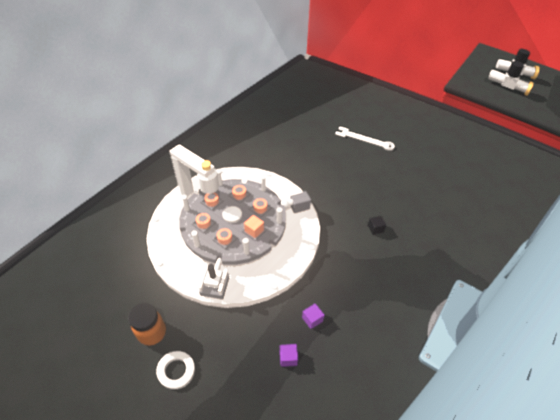

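Scene view: the square copper holder is at (315,201). The look-alikes are two purple cubes at (290,159) and (315,145), a black cube at (197,204), and round holders at (343,202), (302,221), (318,240) and (348,240). In the side view the square is at (254,226), the bolt knob at (213,268) and the head at (207,180). I'll measure from both views.

```bash
cat > m.py <<'E'
from h import *
import pickle,sys
def cloud(n,s='0'):
    c=pickle.load(open(n+s+'.pkl','rb')); z=np.load(n+s+'.npz'); im,d=z['im'],z['d']
    vv,uu=np.mgrid[0:420,0:560]; uv=np.c_[uu.ravel(),vv.ravel()].astype(float)
    P=np.array(c['position'])+rays(c,uv)*d.reshape(-1,1); P[d.ravel()==0]=np.nan
    return c,im,d,P.reshape(420,560,3)
if __name__=='__main__':
  for n in ('scene','side'):
    c,im,d,P=cloud(n); hsv=cv2.cvtColor(im,cv2.COLOR_RGB2HSV)
    m=((hsv[...,2]>150)&(hsv[...,1]<80)&(abs(P[...,2]-20)<8)&(P[...,0]>300)).astype(np.uint8)
    k,l,s,_=cv2.connectedComponentsWithStats(m); 
    cs=max(cv2.findContours(m,0,1)[0],key=cv2.contourArea); h=cv2.convexHull(cs).reshape(-1,2)
    X=plane(c,h,20)[:,:2]
    for _ in range(3):
        A=np.c_[2*X,np.ones(len(X))]; q=np.linalg.lstsq(A,(X**2).sum(1),rcond=None)[0]; r=np.sqrt(q[2]+q[:2]@q[:2]); e=abs(np.hypot(*(X-q[:2]).T)-r); X=X[e<max(3,2*np.median(e))]
    C=q[:2]; print(n,'plate',C.round(1),'R',r.round(1),'zmed',np.nanmedian(P[m>0][:,2]).round(1),'res',e.max().round(1))
    # copper
    cop=((hsv[...,0]<14)&(hsv[...,1]>120)&(hsv[...,2]>90)&(np.hypot(P[...,0]-C[0],P[...,1]-C[1])<110)&(P[...,2]>50)).astype(np.uint8)
    k,l,s,ce=cv2.connectedComponentsWithStats(cop)
    for i in range(1,k):
        if s[i,4]<20: continue
        p=P[l==i]; t=np.percentile(p[:,2],90); a=p[p[:,2]>t-5].mean(0)-[*C,0]
        print(' cop',ce[i].round(),s[i,4],'ztop',t.round(1),'r',np.hypot(*a[:2]).round(),'ang',np.degrees(np.arctan2(a[1],a[0])).round(1))
    D=np.hypot(P[...,0]-C[0],P[...,1]-C[1])
    for nm,mm in (('hi',(D<230)&(P[...,2]>110)),('post',(D<215)&(P[...,2]>80)&(P[...,2]<106))):
        k,l,s,ce=cv2.connectedComponentsWithStats(mm.astype(np.uint8))
        for i in range(1,k):
            if s[i,4]<8: continue
            p=P[l==i]; a=np.median(p,0)-[*C,0]
            print(' ',nm,ce[i].round(),s[i,4],'zmax',p[:,2].max().round(1),'r',np.hypot(*a[:2]).round(),'ang',np.degrees(np.arctan2(a[1],a[0])).round(1),'rgb',im[l==i].mean(0).round())
E
python3 m.py
python3 - <<'E'
from h import *
a=cv2.imread('pics/scene0.png')[150:310,230:430];b=cv2.imread('pics/side0.png')[135:305,135:335]
a=cv2.resize(a,(400,320));b=cv2.resize(b,(400,340))[:320]
cv2.imwrite('pics/crop0.png',cv2.hconcat([a,b]))
E
```

```text
scene plate [605.4  72.8] R 205.0 zmed 19.0 res 2.2
 cop [314. 204.] 137 ztop 81.3 r 66.0 ang -177.5
 cop [340. 205.] 62 ztop 72.1 r 61.0 ang 119.9
 cop [301. 223.] 81 ztop 72.4 r 73.0 ang -123.8
 cop [317. 243.] 78 ztop 72.6 r 74.0 ang -66.3
 cop [347. 242.] 100 ztop 73.5 r 70.0 ang -6.3
  hi [365. 230.] 1316 zmax 179.7 r 118.0 ang -6.0 rgb [210. 203. 194.]
  post [358. 170.] 42 zmax 96.9 r 167.0 ang 117.1 rgb [43. 42. 42.]
  post [327. 180.] 39 zmax 102.4 r 111.0 ang 147.0 rgb [223. 216. 210.]
  post [314. 197.] 133 zmax 87.7 r 70.0 ang 175.5 rgb [249. 184. 136.]
  post [369. 195.] 41 zmax 101.0 r 110.0 ang 87.4 rgb [215. 208. 202.]
  post [289. 197.] 40 zmax 101.1 r 110.0 ang -153.1 rgb [221. 214. 207.]
  post [290. 232.] 48 zmax 101.3 r 109.0 ang -93.6 rgb [213. 206. 201.]
  post [336. 250.] 48 zmax 101.5 r 109.0 ang -33.7 rgb [210. 204. 198.]
  post [376. 264.] 132 zmax 106.0 r 172.0 ang -6.3 rgb [198. 191. 186.]
side plate [599.2  81. ] R 204.9 zmed 22.1 res 3.0
 cop [239. 195.] 33 ztop 73.3 r 58.0 ang -68.9
 cop [212. 202.] 30 ztop 73.9 r 57.0 ang 1.9
 cop [260. 209.] 33 ztop 73.6 r 66.0 ang -133.4
 cop [254. 230.] 88 ztop 84.3 r 80.0 ang 173.0
 cop [225. 240.] 26 ztop 73.2 r 78.0 ang 121.3
  hi [196. 168.] 1111 zmax 182.6 r 87.0 ang 0.6 rgb [231. 223. 214.]
  post [183. 176.] 121 zmax 105.7 r 156.0 ang -1.2 rgb [193. 182. 173.]
  post [219. 174.] 38 zmax 103.2 r 108.0 ang -34.2 rgb [225. 216. 209.]
  post [263. 180.] 37 zmax 103.7 r 110.0 ang -94.3 rgb [232. 224. 217.]
  post [184. 200.] 47 zmax 104.1 r 109.0 ang 27.6 rgb [225. 217. 211.]
  post [280. 213.] 52 zmax 104.3 r 112.0 ang -154.1 rgb [217. 208. 202.]
  post [254. 224.] 187 zmax 90.1 r 70.0 ang 176.9 rgb [250. 206. 159.]
  post [195. 235.] 56 zmax 104.6 r 109.0 ang 87.6 rgb [224. 215. 209.]
  post [246. 243.] 51 zmax 103.1 r 112.0 ang 147.4 rgb [221. 212. 206.]
  post [211. 268.] 70 zmax 100.4 r 166.0 ang 117.4 rgb [132. 121. 115.]
```

View pics/crop0.png

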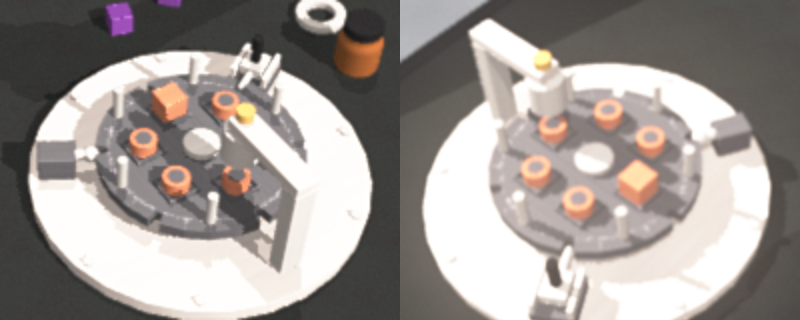

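The crop confirms the choice. The plain-topped copper square sits opposite the head, about 180° away (three positions), and the other five are round with dark discs. The frame's yaw is about -3.3° and its centre about (602,77). The two cameras disagree by roughly 8 mm, so I'll refine with the wrist camera over the knob.

drive_tool(deltas=[{"travel": [-20,-14,0],"yaw": 0},{"travel": [-37,-26,0],"yaw": 0},{"travel": [-37,-26,0],"yaw": 0},{"travel": [-37,-26,0],"yaw": 0},{"travel": [-37,-26,0],"yaw": 0},{"travel": [-37,-26,0],"yaw": 0},{"travel": [-37,-26,0],"yaw": 0},{"travel": [-37,-26,0],"yaw": 0},{"travel": [-37,-26,0],"yaw": 0},{"travel": [-37,-26,0],"yaw": 0}])

```text
time_s: 1.15
tcp_pos: [437.4, 307.7, 239.3]
orientation: [-0.0, 0.117, 0.993, -0.0]
ft_force: [1.0, 0.5, -0.7]
finger_gap: 0.998
finger_force: 0.0
```

drive_tool(deltas=[{"travel": [-37,-26,0],"yaw": 0},{"travel": [-35,-26,0],"yaw": 0},{"travel": [0,0,0],"yaw": 8.3},{"travel": [0,0,0],"yaw": 8.3},{"travel": [0,0,0],"yaw": 8.3},{"travel": [0,0,0],"yaw": 8.3},{"travel": [0,0,0],"yaw": 8.3},{"travel": [0,0,0],"yaw": 8.3},{"travel": [0,0,0],"yaw": 0},{"travel": [0,0,0],"yaw": 0}])

```text
time_s: 2.15
tcp_pos: [494.4, 242.1, 239.2]
orientation: [0.0, 0.522, 0.853, -0.0]
ft_force: [0.6, 0.6, -0.6]
finger_gap: 1.002
finger_force: 0.0
```

```bash
cat > snap.py <<'E'
from h import *
import pickle,sys
def snap(n,s):
    c=imaging.calibration(n); im,d=imaging.camera(n); np.savez(n+s+'.npz',im=im,d=d); pickle.dump(c,open(n+s+'.pkl','wb')); save(n+s+'.png',im)
for a in sys.argv[2:]: snap(a,sys.argv[1])
o=manip.get_obs(); print(o['time_s'],o['tcp_pos'].round(1),o['orientation'].round(4),o['joints'].round(2),o['ft_force'].round(1),o['finger_gap'])
E
python3 snap.py 1 wrist; python3 -c "
from h import *;c=imaging.calibration('wrist');print(c['position'],rot(c)[:,2])"
```

```text
2.2 [494.4 242.  239.2] [-1.000e-04  5.224e-01  8.527e-01 -1.000e-04] [-0.8   0.38  0.33  1.82 -0.15  0.97  0.07] [-0.6  0.2 -0.2] 1.0019992324003035
[455.79164187 318.12872818 373.09854804] [ 0.14918932 -0.29157087 -0.94484336]
```

View pics/wrist1.png

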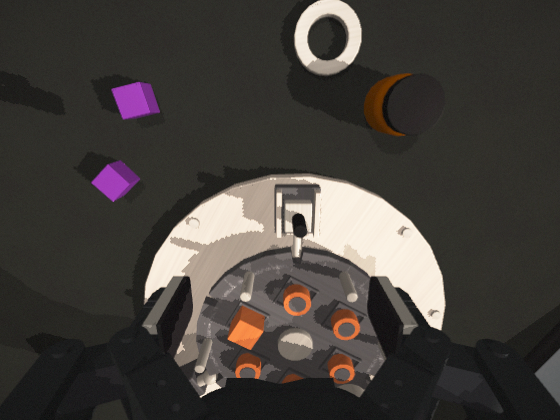

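The wrist view shows the knob top at (299,220), posts at (247,285) and (348,283), the square at (246,325), and the jar and flange clear at the top. Next I'll measure the knob and posts.

```bash
cat > w.py <<'E'
from m import *
s=sys.argv[1]
c,im,d,P=cloud('wrist',s)
T=manip.get_obs()['tcp_pos']
m=(P[...,2]>83)&(P[...,2]<110)
m&=np.hypot(P[...,0]-603,P[...,1]-77)<215
k,l,st,ce=cv2.connectedComponentsWithStats(m.astype(np.uint8))
for i in range(1,k):
    if st[i,4]<25: continue
    p=P[l==i]; zt=np.percentile(p[:,2],95); top=(l==i)&(P[...,2]>zt-3)
    v,u=np.nonzero(top); q=plane(c,[[u.mean(),v.mean()]],zt)[0]
    print('px',ce[i].round(),st[i,4],'ztop',zt.round(1),'axis',q[:2].round(1),'n',top.sum(),'rgb',im[top].mean(0).round())
g=cv2.cvtColor(im,cv2.COLOR_RGB2HSV)
m=((g[...,2]>140)&(g[...,1]<70)&(abs(P[...,2]-20)<8)&(np.hypot(P[...,0]-603,P[...,1]-77)<225)).astype(np.uint8)
h=cv2.convexHull(np.argwhere(m)[:,::-1].astype(np.int32).copy()).reshape(-1,2); X=plane(c,h[(h[:,1]<330)],20)[:,:2]
for _ in range(5):
    A=np.c_[2*X,np.ones(len(X))]; q=np.linalg.lstsq(A,(X**2).sum(1),rcond=None)[0]; r=np.sqrt(q[2]+q[:2]@q[:2]); e=abs(np.hypot(*(X-q[:2]).T)-r); X=X[e<=max(1.5,2*np.median(e))]
print('plate',q[:2].round(1),'R',r.round(1),len(X),e.max().round(1),'z',np.median(P[m>0][:,2]).round(1))
E
python3 w.py 1
```

```text
px [299. 230.] 198 ztop 96.3 axis [524.8 225.8] n 144 rgb [52. 48. 46.]
px [246. 293.] 175 ztop 99.9 axis [507.8 138.4] n 92 rgb [210. 198. 182.]
px [350. 293.] 178 ztop 100.2 axis [605.1 187.8] n 90 rgb [184. 170. 155.]
px [245. 335.] 595 ztop 85.3 axis [531.8  82.8] n 595 rgb [237. 132.  69.]
px [201. 363.] 173 ztop 99.6 axis [501.9  29.9] n 78 rgb [177. 163. 149.]
px [350. 386.] 73 ztop 109.7 axis [659.1  92.4] n 54 rgb [102.  94.  86.]
plate [598.9  79.9] R 202.1 32 1.4 z 19.3
```

Everything checks out: the knob top reads 96.3 mm and the posts 100 mm, and post spacing is 109 mm. The centre is (599.2,79.3) and the yaw -3.1°. The predicted knob position (524.5,226.4) matches the measured (524.8,225.8). I'll reach for the knob now.

drive_tool(deltas=[{"travel": [-14,10,20],"yaw": 0},{"travel": [-14,10,30],"yaw": 0},{"travel": [0,0,30],"yaw": 0},{"travel": [0,0,30],"yaw": 0},{"travel": [0,0,0],"yaw": 0},{"travel": [0,0,20],"yaw": 0},{"travel": [0,0,20],"yaw": 0},{"travel": [0,0,17],"yaw": 0},{"travel": [0,0,0],"yaw": 0}], fingers=0.18)

```text
time_s: 3.1
tcp_pos: [524.3, 225.9, 71.9]
orientation: [-0.001, 0.523, 0.852, -0.001]
ft_force: [-0.2, 0.3, 0.2]
finger_gap: 0.593
finger_force: 0.0
```

```bash
python3 snap.py 2 wrist
```

```text
3.15 [525.1 226.2  73. ] [-1.000e-04  5.235e-01  8.520e-01 -1.000e-04] [-0.68  0.65  0.26  1.87 -0.26  0.66  0.2 ] [ 0.8  0.6 -0.2] 0.5908838576517731
```

View pics/wrist2.png

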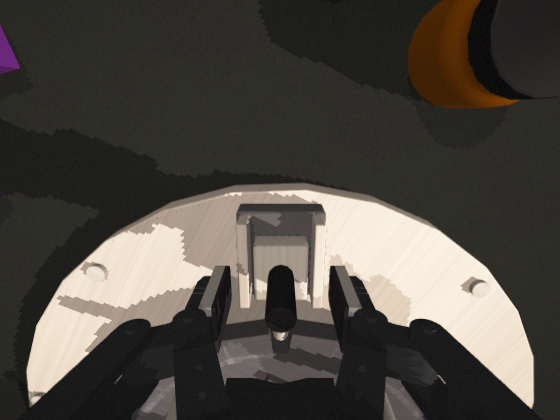

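The knob at (281,300) is centred between the fingers. I'll close on it and draw the bolt outward along tool +x.

drive_tool(deltas=[{"travel": [0,0,0],"yaw": 0},{"travel": [0,0,0],"yaw": 0},{"travel": [0,0,0],"yaw": 0},{"travel": [0,0,0],"yaw": 0},{"travel": [0,0,0],"yaw": 0},{"travel": [0,0,0],"yaw": 0}], fingers=-1)

```text
time_s: 3.75
tcp_pos: [524.8, 226.0, 73.7]
orientation: [-0.0, 0.524, 0.852, 0.0]
ft_force: [-4.4, -2.1, 9.9]
finger_gap: 0.143
finger_force: 58.4
```

drive_tool(deltas=[{"travel": [4,0,0],"yaw": 0},{"travel": [4,0,0],"yaw": 0},{"travel": [4,0,0],"yaw": 0},{"travel": [4,0,0],"yaw": 0},{"travel": [3,0,0],"yaw": 0},{"travel": [1,0,0],"yaw": 0},{"travel": [0,0,0],"yaw": 0}])

```text
time_s: 4.45
tcp_pos: [516.2, 243.1, 73.8]
orientation: [0.0, 0.524, 0.852, -0.0]
ft_force: [-3.1, -3.7, 9.6]
finger_gap: 0.143
finger_force: 58.5
```

Bolt drawn 19 mm. I'll release, rise, and go over the post at world 87° (605,188.5).

drive_tool(deltas=[{"travel": [0,0,0],"yaw": 0},{"travel": [0,0,0],"yaw": 0},{"travel": [0,0,0],"yaw": 0},{"travel": [0,0,-15],"yaw": 0},{"travel": [0,0,-25],"yaw": 0},{"travel": [0,0,-25],"yaw": 0},{"travel": [-30,18,0],"yaw": 0},{"travel": [-30,18,0],"yaw": 0},{"travel": [-29,19,0],"yaw": 0},{"travel": [0,0,0],"yaw": 8}], fingers=0)

```text
time_s: 5.45
tcp_pos: [609.9, 184.4, 139.2]
orientation: [0.003, 0.585, 0.811, 0.001]
ft_force: [-0.8, 0.3, -0.1]
finger_gap: 0.501
finger_force: 0.0
```

drive_tool(deltas=[{"travel": [0,0,0],"yaw": 8},{"travel": [0,0,0],"yaw": 8},{"travel": [0,0,0],"yaw": 6},{"travel": [0,0,0],"yaw": 0},{"travel": [0,0,0],"yaw": 0}])

```text
time_s: 5.95
tcp_pos: [605.3, 189.5, 138.0]
orientation: [0.0, 0.725, 0.688, 0.0]
ft_force: [0.1, -0.1, -0.8]
finger_gap: 0.499
finger_force: 0.0
```

```bash
python3 snap.py 3 wrist scene; python3 w.py 3
```

```text
6.05 [605.3 189.4 137.7] [-0.000e+00  7.258e-01  6.879e-01  2.000e-04] [-0.67  0.66  0.43  1.68 -0.34  0.87 -0.15] [-0.5  0.4  0.1] 0.49871607449888855
px [127. 173.] 634 ztop 96.2 axis [518.1 242.5] n 440 rgb [31. 28. 27.]
px [282. 252.] 419 ztop 100.0 axis [606.5 187.7] n 260 rgb [165. 152. 138.]
px [148. 313.] 118 ztop 91.8 axis [509.3 143. ] n 35 rgb [93. 86. 79.]
px [414. 314.] 111 ztop 92.8 axis [698.7 132.7] n 24 rgb [91. 84. 76.]
px [506. 375.] 974 ztop 108.7 axis [764.4  83.7] n 159 rgb [87. 81. 73.]
px [178. 382.] 93 ztop 84.9 axis [520.1  75.3] n 93 rgb [189.  95.  49.]
px [384. 380.] 56 ztop 109.8 axis [671.6  95.5] n 45 rgb [91. 84. 77.]
plate [600.6  78.1] R 202.7 40 1.0 z 19.3
```

View pics/wrist3.png

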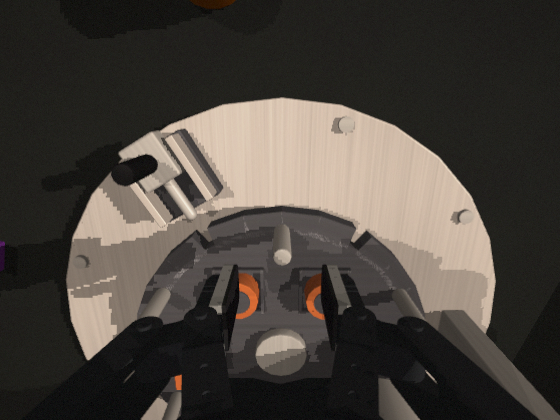

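The bolt is drawn and the tongue is clear of the rim slot at (190,215). The post at (282,252) lies between the fingers. I'll lower, cage it loosely, then turn it counter-clockwise.

drive_tool(deltas=[{"travel": [-1,0,20],"yaw": 0},{"travel": [0,0,25],"yaw": 0},{"travel": [0,0,20],"yaw": 0},{"travel": [0,0,0],"yaw": 0},{"travel": [0,0,0],"yaw": 0}])

```text
time_s: 6.55
tcp_pos: [605.4, 188.1, 72.7]
orientation: [-0.0, 0.726, 0.687, -0.0]
ft_force: [-0.3, -0.4, 0.9]
finger_gap: 0.502
finger_force: 0.0
```

drive_tool(deltas=[{"travel": [0,0,0],"yaw": 0},{"travel": [0,0,0],"yaw": 0},{"travel": [0,0,0],"yaw": 0},{"travel": [0,0,0],"yaw": 0}], fingers=-0.6)

```text
time_s: 6.95
tcp_pos: [605.4, 188.4, 72.8]
orientation: [0.0, 0.726, 0.687, 0.0]
ft_force: [-0.1, -0.7, 0.1]
finger_gap: 0.2
finger_force: 0.0
```

drive_tool(deltas=[{"travel": [0,-3.8,0],"yaw": -2},{"travel": [-0.3,-7.7,0],"yaw": -4},{"travel": [-0.3,-7.7,0],"yaw": -4},{"travel": [-0.4,-9.6,0],"yaw": -5},{"travel": [-0.4,-9.6,0],"yaw": -5},{"travel": [-0.4,-9.6,0],"yaw": -5}])

```text
time_s: 7.55
tcp_pos: [560.6, 181.1, 73.4]
orientation: [0.002, 0.558, 0.83, 0.002]
ft_force: [6.5, 0.1, -1.3]
finger_gap: 0.2
finger_force: 2.8
```

Turning smoothly at about 6 N. I'll continue.

drive_tool(deltas=[{"travel": [-0.4,-9.6,0],"yaw": -5},{"travel": [-0.4,-9.6,0],"yaw": -5},{"travel": [-0.4,-9.6,0],"yaw": -5},{"travel": [-0.4,-9.6,0],"yaw": -5},{"travel": [-0.4,-9.6,0],"yaw": -5},{"travel": [-0.4,-9.6,0],"yaw": -5},{"travel": [-0.4,-9.6,0],"yaw": -5},{"travel": [0,0,0],"yaw": 0},{"travel": [0,0,0],"yaw": 0}])

```text
time_s: 8.45
tcp_pos: [506.5, 138.6, 72.3]
orientation: [-0.0, 0.287, 0.958, -0.0]
ft_force: [-0.8, 0.1, -0.2]
finger_gap: 0.197
finger_force: 0.0
```

drive_tool(deltas=[{"travel": [0,-5.8,0],"yaw": -3},{"travel": [-0.4,-9.6,0],"yaw": -5},{"travel": [-0.4,-9.6,0],"yaw": -5},{"travel": [-0.4,-9.6,0],"yaw": -5},{"travel": [-0.4,-9.6,0],"yaw": -5},{"travel": [-0.4,-9.6,0],"yaw": -5},{"travel": [-0.4,-9.6,0],"yaw": -5},{"travel": [-0.4,-9.6,0],"yaw": -5},{"travel": [0,0,0],"yaw": 0}])

```text
time_s: 9.35
tcp_pos: [488.7, 68.9, 72.2]
orientation: [-0.0, -0.042, 0.999, -0.0]
ft_force: [-0.9, -0.5, 0.0]
finger_gap: 0.203
finger_force: 0.0
```

drive_tool(deltas=[{"travel": [-0.4,-9.6,0],"yaw": -5},{"travel": [-0.4,-9.6,0],"yaw": -5},{"travel": [-0.4,-9.6,0],"yaw": -5},{"travel": [-0.4,-9.6,0],"yaw": -5},{"travel": [-0.2,-3.8,0],"yaw": -2},{"travel": [0,0,0],"yaw": 0},{"travel": [0,0,0],"yaw": 0}])

```text
time_s: 10.05
tcp_pos: [500.6, 29.1, 72.2]
orientation: [0.0, -0.231, 0.973, -0.0]
ft_force: [0.1, 0.8, -0.0]
finger_gap: 0.201
finger_force: 0.0
```

```bash
python3 snap.py 4 wrist; python3 w.py 4
```

```text
10.1 [500.5  29.3  72.2] [ 1.000e-04 -2.309e-01  9.730e-01 -1.000e-04] [-0.02  0.56 -0.16  2.03  0.16  0.57  1.74] [ 0.3 -0.  -0.4] 0.20377266610650127
px [259. 308.] 2404 ztop 108.7 axis [498.1  12.3] n 294 rgb [18. 18. 18.]
px [315. 308.] 1533 ztop 109.5 axis [483.5  41.6] n 373 rgb [20. 20. 20.]
px [188. 314.] 34 ztop 109.7 axis [504.6  -5.8] n 34 rgb [18. 19. 18.]
px [372. 314.] 33 ztop 109.7 axis [474.1  54.8] n 33 rgb [20. 19. 20.]
px [210. 322.] 133 ztop 109.8 axis [505.    2.6] n 92 rgb [17. 17. 17.]
plate [598.7  76.4] R 202.4 42 0.7 z 19.4
```

Two positions turned. The post is at 207° and j7 is 1.74, so I'll do the last 60° in the same cage with reduced yaw to stay in joint range.

drive_tool(deltas=[{"travel": [-0.4,-9.6,0],"yaw": -3},{"travel": [-0.7,-9.6,0],"yaw": -3},{"travel": [-1.1,-9.5,0],"yaw": -3},{"travel": [-1.4,-9.5,0],"yaw": -3},{"travel": [-1.7,-9.4,0],"yaw": -3},{"travel": [-2.1,-9.4,0],"yaw": -3},{"travel": [0,0,0],"yaw": 0}])

```text
time_s: 10.8
tcp_pos: [538.4, -14.0, 72.0]
orientation: [-0.0, -0.38, 0.925, -0.0]
ft_force: [-0.1, 0.7, 0.1]
finger_gap: 0.198
finger_force: 0.0
```

drive_tool(deltas=[{"travel": [-2.4,-9.3,0],"yaw": -3},{"travel": [-2.7,-9.2,0],"yaw": -3},{"travel": [-3,-9.1,0],"yaw": -3},{"travel": [-3.4,-9,0],"yaw": -3},{"travel": [-3.7,-8.9,0],"yaw": -3},{"travel": [-4,-8.7,0],"yaw": -3},{"travel": [0,0,0],"yaw": 0},{"travel": [0,0,0],"yaw": 0}])

```text
time_s: 11.6
tcp_pos: [592.7, -30.8, 72.4]
orientation: [0.001, -0.52, 0.854, -0.0]
ft_force: [0.2, 0.4, -0.1]
finger_gap: 0.197
finger_force: 0.0
```

```bash
python3 snap.py 5 scene side; sed -i "s/cloud(n)/cloud(n,(sys.argv+['0'])[1])/" m.py; python3 m.py 5 | grep -v hi
```

```text
11.7 [592.5 -31.   72.5] [ 4.000e-04 -5.205e-01  8.539e-01 -2.000e-04] [ 0.21  0.69 -0.32  1.78  0.31  0.72  2.39] [ 0.7  0.2 -0.1] 0.20399580941676493
scene plate [605.5  72.8] R 204.8 zmed 19.0 res 2.2
 cop [340. 205.] 55 ztop 72.1 r 61.0 ang 121.3
 cop [314. 206.] 59 ztop 71.2 r 63.0 ang -178.4
 cop [304. 224.] 37 ztop 70.7 r 64.0 ang -115.8
 cop [347. 239.] 216 ztop 85.2 r 70.0 ang -6.6
 cop [317. 244.] 64 ztop 71.5 r 76.0 ang -64.6
  post [361. 166.] 36 zmax 98.7 r 185.0 ang 116.9 rgb [44. 43. 43.]
  post [327. 180.] 41 zmax 101.5 r 111.0 ang 146.6 rgb [228. 220. 214.]
  post [369. 195.] 40 zmax 101.3 r 110.0 ang 87.4 rgb [221. 214. 208.]
  post [348. 236.] 105 zmax 106.0 r 73.0 ang -7.7 rgb [193. 123.  92.]
  post [291. 239.] 26 zmax 103.8 r 118.0 ang -86.9 rgb [77. 76. 76.]
  post [335. 250.] 48 zmax 100.9 r 109.0 ang -34.0 rgb [214. 207. 201.]
  post [376. 264.] 123 zmax 105.4 r 172.0 ang -6.5 rgb [199. 193. 188.]
side plate [598.9  81.1] R 204.8 zmed 22.1 res 2.6
 cop [212. 199.] 104 ztop 87.6 r 57.0 ang -4.0
 cop [239. 196.] 37 ztop 73.5 r 58.0 ang -68.0
 cop [260. 209.] 39 ztop 73.6 r 66.0 ang -133.0
 cop [254. 232.] 33 ztop 74.1 r 78.0 ang 172.0
 cop [225. 240.] 27 ztop 74.1 r 77.0 ang 122.1
  post [183. 175.] 118 zmax 105.8 r 157.0 ang -1.2 rgb [193. 182. 174.]
  post [219. 174.] 39 zmax 104.3 r 108.0 ang -34.4 rgb [223. 215. 208.]
  post [262. 183.] 79 zmax 105.7 r 104.0 ang -98.3 rgb [128. 121. 116.]
  post [211. 196.] 110 zmax 89.7 r 60.0 ang 0.6 rgb [231. 163. 128.]
  post [184. 200.] 49 zmax 103.5 r 108.0 ang 27.0 rgb [226. 219. 212.]
  post [280. 213.] 52 zmax 103.3 r 111.0 ang -154.1 rgb [218. 209. 203.]
  post [195. 235.] 56 zmax 104.2 r 109.0 ang 87.0 rgb [224. 216. 209.]
  post [246. 243.] 55 zmax 103.3 r 111.0 ang 146.9 rgb [221. 213. 207.]
  post [208. 277.] 68 zmax 100.3 r 185.0 ang 117.1 rgb [128. 118. 112.]
```

The square now sits under the head: copper at z≈85, r≈70 in the head pocket, with the posts back within about 0.5° of the start pattern. I'll release, rise and return to the knob.

drive_tool(deltas=[{"travel": [0,0,0],"yaw": 0},{"travel": [0,0,0],"yaw": 0},{"travel": [0,0,-15],"yaw": 0},{"travel": [0,0,-25],"yaw": 0},{"travel": [0,0,-25],"yaw": 0},{"travel": [0,0,0],"yaw": 8},{"travel": [0,0,0],"yaw": 8},{"travel": [0,0,0],"yaw": 8},{"travel": [0,0,0],"yaw": 8},{"travel": [0,0,0],"yaw": 8}], fingers=-0.1)

```text
time_s: 12.7
tcp_pos: [592.7, -31.2, 138.6]
orientation: [0.001, -0.195, 0.981, 0.0]
ft_force: [-0.2, -0.1, -0.1]
finger_gap: 0.445
finger_force: 0.0
```

drive_tool(deltas=[{"travel": [0,0,0],"yaw": 8},{"travel": [0,0,0],"yaw": 8},{"travel": [0,0,0],"yaw": 8},{"travel": [0,0,0],"yaw": 8},{"travel": [0,0,0],"yaw": 8},{"travel": [0,0,0],"yaw": 8},{"travel": [0,0,0],"yaw": 8},{"travel": [0,0,0],"yaw": 8},{"travel": [0,0,0],"yaw": 8},{"travel": [0,0,0],"yaw": 8}])

```text
time_s: 13.7
tcp_pos: [592.7, -30.9, 138.5]
orientation: [0.0, 0.481, 0.877, 0.001]
ft_force: [0.8, -1.1, -0.5]
finger_gap: 0.45
finger_force: 0.0
```

drive_tool(deltas=[{"travel": [0,0,0],"yaw": 6},{"travel": [35,7,0],"yaw": 0},{"travel": [35,7,0],"yaw": 0},{"travel": [35,7,0],"yaw": 0},{"travel": [35,7,0],"yaw": 0},{"travel": [35,7,0],"yaw": 0},{"travel": [35,7,0],"yaw": 0},{"travel": [35,7,0],"yaw": 0},{"travel": [35,7,0],"yaw": 0},{"travel": [0,0,0],"yaw": 0}])

```text
time_s: 14.7
tcp_pos: [513.9, 251.2, 138.4]
orientation: [-0.002, 0.52, 0.854, 0.002]
ft_force: [0.7, 0.9, 0.0]
finger_gap: 0.446
finger_force: 0.0
```

```bash
python3 snap.py 6 wrist scene side; python3 w.py 6; python3 m.py 6 | grep -v hi|grep post
```

```text
14.85 [516.4 243.5 138.1] [2.000e-04 5.240e-01 8.517e-01 3.000e-04] [-0.64  0.54  0.17  1.84 -0.12  0.78  0.05] [ 0.8 -0.1  0.5] 0.45255135128556107
px [277. 259.] 466 ztop 95.9 axis [516.1 243.3] n 326 rgb [39. 36. 35.]
plate [599.1  80.3] R 201.6 34 1.1 z 19.3
  post [361. 166.] 37 zmax 96.9 r 186.0 ang 117.2 rgb [43. 41. 41.]
  post [327. 180.] 36 zmax 102.6 r 112.0 ang 147.1 rgb [226. 218. 212.]
  post [369. 195.] 42 zmax 102.4 r 109.0 ang 87.3 rgb [212. 204. 197.]
  post [289. 197.] 37 zmax 101.4 r 111.0 ang -154.0 rgb [220. 212. 205.]
  post [290. 232.] 47 zmax 101.3 r 110.0 ang -93.8 rgb [212. 205. 199.]
  post [347. 236.] 100 zmax 106.0 r 72.0 ang -8.1 rgb [186. 117.  88.]
  post [336. 250.] 47 zmax 101.4 r 108.0 ang -33.9 rgb [213. 206. 200.]
  post [376. 264.] 129 zmax 105.8 r 171.0 ang -6.3 rgb [198. 192. 187.]
  post [219. 174.] 39 zmax 103.3 r 107.0 ang -34.2 rgb [230. 222. 216.]
  post [264. 180.] 41 zmax 102.3 r 110.0 ang -94.3 rgb [239. 232. 226.]
  post [217. 195.] 32 zmax 88.7 r 56.0 ang -14.2 rgb [201. 131. 105.]
  post [280. 213.] 54 zmax 103.2 r 112.0 ang -153.8 rgb [209. 199. 193.]
  post [246. 243.] 52 zmax 104.1 r 112.0 ang 147.3 rgb [228. 221. 215.]
  post [208. 277.] 70 zmax 101.1 r 185.0 ang 117.3 rgb [130. 121. 115.]
```

View pics/wrist6.png

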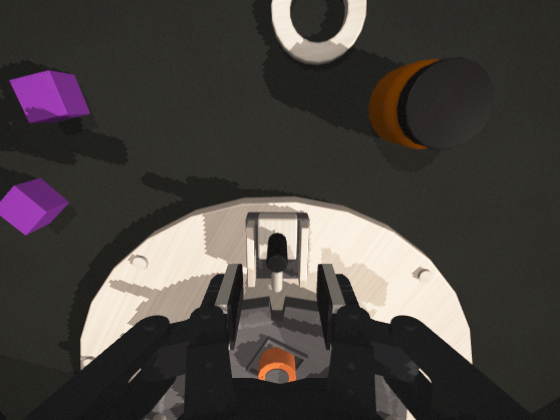

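The knob (277,245) is under the gripper, the slot at (277,307) lines up with the tongue, and the posts are within 0.2° of the click. I'll grip the knob and push it home.

drive_tool(deltas=[{"travel": [0,0,20],"yaw": 0},{"travel": [0,0,25],"yaw": 0},{"travel": [0,0,20],"yaw": 0},{"travel": [0,0,0],"yaw": 0}])

```text
time_s: 15.25
tcp_pos: [514.9, 241.2, 70.4]
orientation: [-0.001, 0.525, 0.851, -0.002]
ft_force: [-0.3, 0.0, -0.3]
finger_gap: 0.448
finger_force: 0.0
```

drive_tool(deltas=[{"travel": [0,0,0],"yaw": 0},{"travel": [0,0,0],"yaw": 0},{"travel": [0,0,0],"yaw": 0},{"travel": [0,0,0],"yaw": 0},{"travel": [0,0,0],"yaw": 0}], fingers=-1)

```text
time_s: 15.75
tcp_pos: [516.4, 242.9, 73.6]
orientation: [0.0, 0.524, 0.852, -0.0]
ft_force: [-3.3, -2.7, 6.3]
finger_gap: 0.143
finger_force: 58.8
```

drive_tool(deltas=[{"travel": [-3,0,0],"yaw": 0},{"travel": [-3,0,0],"yaw": 0},{"travel": [-3,0,0],"yaw": 0},{"travel": [-3,0,0],"yaw": 0},{"travel": [0,0,0],"yaw": 0}])

```text
time_s: 16.25
tcp_pos: [521.2, 233.3, 73.6]
orientation: [-0.0, 0.524, 0.852, 0.0]
ft_force: [-5.6, -1.9, 7.6]
finger_gap: 0.137
finger_force: 58.9
```

drive_tool(deltas=[{"travel": [-2,0,0],"yaw": 0},{"travel": [-2,0,0],"yaw": 0},{"travel": [-2,0,0],"yaw": 0},{"travel": [-2,0,0],"yaw": 0},{"travel": [0,0,0],"yaw": 0}])

```text
time_s: 16.75
tcp_pos: [524.7, 226.4, 73.6]
orientation: [-0.0, 0.524, 0.852, 0.0]
ft_force: [-4.2, -0.3, 8.1]
finger_gap: 0.143
finger_force: 58.9
```

drive_tool(deltas=[{"travel": [-1,0,0],"yaw": 0},{"travel": [-1,0,0],"yaw": 0},{"travel": [0,0,0],"yaw": 0}])

```text
time_s: 17.05
tcp_pos: [525.5, 224.8, 73.7]
orientation: [-0.001, 0.524, 0.852, 0.0]
ft_force: [-5.3, -1.2, 7.3]
finger_gap: 0.142
finger_force: 58.9
```

No stop reaction yet, so I'll push on in small steps until the force rises.

drive_tool(deltas=[{"travel": [-1,0,0],"yaw": 0},{"travel": [-1,0,0],"yaw": 0},{"travel": [0,0,0],"yaw": 0},{"travel": [0,0,0],"yaw": 0}])

```text
time_s: 17.45
tcp_pos: [525.6, 224.6, 73.6]
orientation: [-0.001, 0.523, 0.852, 0.001]
ft_force: [-7.1, 2.6, 7.8]
finger_gap: 0.145
finger_force: 59.0
```

```bash
python3 snap.py 7 wrist scene side; python3 m.py 7 | grep -E "post.*ang 11|plate"
```

```text
17.6 [525.6 224.6  73.6] [-1.400e-03  5.233e-01  8.521e-01  6.000e-04] [-0.59  0.64  0.14  1.86 -0.14  0.65  0.11] [-6.7  3.2  8.2] 0.14662434745924743
scene plate [606.3  72.9] R 204.2 zmed 19.0 res 2.4
  post [358. 171.] 131 zmax 105.6 r 165.0 ang 117.8 rgb [76. 75. 74.]
side plate [598.6  81.6] R 204.2 zmed 22.0 res 2.3
  post [210. 269.] 159 zmax 105.9 r 166.0 ang 115.9 rgb [128. 119. 114.]
```

View pics/wrist7.png

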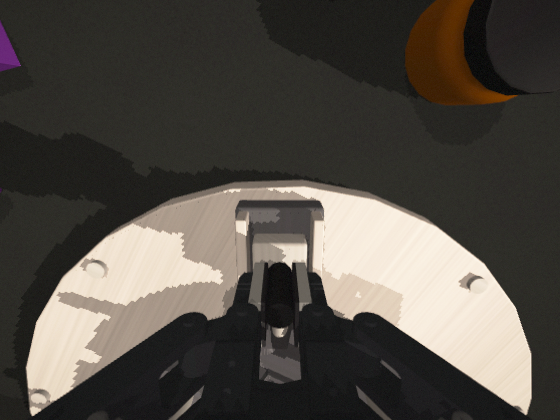

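The last 2 mm commanded moved the knob only 0.2 mm and the radial force rose to about 6 N, so the bolt is at its stop. One more small push, then release, retreat and verify.

drive_tool(deltas=[{"travel": [-1,0,0],"yaw": 0},{"travel": [-1,0,0],"yaw": 0},{"travel": [0,0,0],"yaw": 0},{"travel": [0,0,0],"yaw": 0}])

```text
time_s: 18.0
tcp_pos: [525.7, 224.5, 73.6]
orientation: [-0.002, 0.523, 0.852, 0.001]
ft_force: [-9.4, 6.0, 8.0]
finger_gap: 0.143
finger_force: 59.1
```

drive_tool(deltas=[{"travel": [0,0,0],"yaw": 0},{"travel": [0,0,0],"yaw": 0},{"travel": [0,0,0],"yaw": 0},{"travel": [0,0,-15],"yaw": 0},{"travel": [0,0,-30],"yaw": 0},{"travel": [0,0,-40],"yaw": 0},{"travel": [15,0,-40],"yaw": 0},{"travel": [23,-20,-40],"yaw": 0},{"travel": [0,0,0],"yaw": 0},{"travel": [0,0,0],"yaw": 0}], fingers=0)

```text
time_s: 19.0
tcp_pos: [493.4, 245.8, 238.8]
orientation: [0.001, 0.524, 0.852, 0.001]
ft_force: [0.7, -1.2, 0.4]
finger_gap: 0.499
finger_force: 0.0
```

```bash
python3 snap.py 8 wrist scene side; python3 w.py 8; python3 m.py 8 | grep -E "post|cop|plate"
```

```text
19.15 [493.  244.2 236.1] [-2.000e-04  5.245e-01  8.514e-01 -1.000e-03] [-0.69  0.37  0.18  1.82 -0.08  0.96 -0.  ] [-0.2  0.  -0.6] 0.5006703195225471
px [298. 234.] 196 ztop 96.0 axis [525.2 224.9] n 145 rgb [50. 46. 44.]
px [245. 296.] 175 ztop 99.8 axis [508.1 138.8] n 91 rgb [216. 204. 188.]
px [406. 414.] 243 ztop 102.5 axis [755.7  82.2] n 38 rgb [110. 102.  93.]
plate [598.6  80.2] R 201.6 31 0.9 z 19.4
scene plate [605.6  72.9] R 204.6 zmed 19.0 res 1.9
 cop [342. 203.] 88 ztop 73.6 r 65.0 ang 115.1
 cop [313. 205.] 72 ztop 73.1 r 70.0 ang -176.6
 cop [301. 222.] 121 ztop 74.1 r 69.0 ang -124.8
 cop [318. 241.] 91 ztop 72.5 r 68.0 ang -66.1
 cop [348. 239.] 215 ztop 84.9 r 70.0 ang -6.9
  post [358. 171.] 40 zmax 96.8 r 164.0 ang 117.5 rgb [44. 42. 42.]
  post [327. 180.] 37 zmax 100.6 r 111.0 ang 146.6 rgb [225. 217. 211.]
  post [369. 195.] 41 zmax 101.5 r 109.0 ang 87.1 rgb [210. 202. 195.]
  post [289. 197.] 37 zmax 101.1 r 110.0 ang -153.9 rgb [217. 209. 202.]
  post [290. 232.] 47 zmax 101.6 r 110.0 ang -93.9 rgb [213. 206. 200.]
  post [348. 236.] 105 zmax 105.8 r 72.0 ang -8.2 rgb [183. 115.  87.]
  post [336. 250.] 48 zmax 101.7 r 109.0 ang -34.0 rgb [211. 204. 198.]
  post [376. 264.] 120 zmax 105.4 r 172.0 ang -6.4 rgb [198. 192. 187.]
side plate [598.8  81.6] R 204.3 zmed 22.1 res 2.3
 cop [239. 194.] 21 ztop 74.9 r 59.0 ang -68.5
 cop [260. 209.] 33 ztop 73.2 r 67.0 ang -132.0
 cop [255. 232.] 30 ztop 74.2 r 79.0 ang 171.8
  post [264. 180.] 41 zmax 102.8 r 110.0 ang -94.6 rgb [238. 231. 225.]
  post [280. 213.] 55 zmax 103.1 r 112.0 ang -154.0 rgb [210. 200. 193.]
  post [196. 237.] 32 zmax 103.2 r 108.0 ang 88.1 rgb [183. 172. 165.]
  post [246. 243.] 53 zmax 104.0 r 112.0 ang 147.2 rgb [228. 220. 215.]
  post [211. 268.] 68 zmax 101.2 r 164.0 ang 117.3 rgb [135. 125. 119.]
```

View pics/wrist8.png

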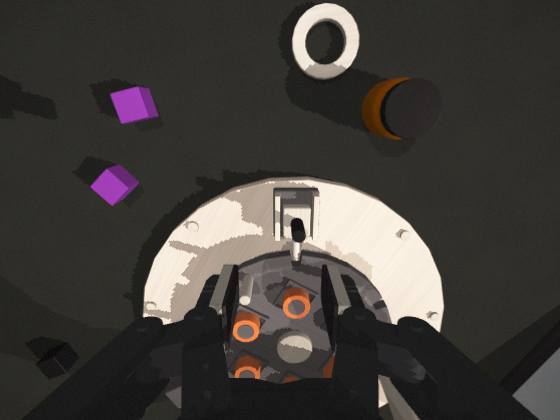

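The bolt is home: the knob is at (525.2,224.9) with its tongue in the slot. The square is under the head, the flange, jar and other bench items are undisturbed, and the arm is clear. I'll hand it in.

```bash
python3 -c "
from cell import manip; print(manip.sign_off())"
```

```text
the job is handed in; nothing more can be done
None
```

The square holder is under the sensor head with the index bolt pushed fully home, and the job was handed in at about 19 s of robot time; no verdict came back.

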